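Third hand for a tube-rack end panel

TASK

Take the blue end panel standing on the bench, stand it upright on the plywood board, square and central against the open end of the white test-tube rack, and push smoothly until the rack butts on the wooden stop and the panel sits flush. Be my third hand while I drive the screws: keep the gripper on the panel with a steady push of about 10 newtons (5 to 16) for at least three seconds and finish while still holding it so. Leave the jar, the finished rack, the screwdriver and the screw dish where they are.

Things in the scene. Friction and masses are not known exactly. Their poses are not given: they have to be found in the camera images.
- panel: the loose blue plastic end panel, 62 mm wide (y), 12 mm thick (x), 90 mm tall (z), 70 g, a screw slot near each corner. Starts standing on its lower edge on the bench. Origin: centre of its underside. +x points out of its outer face; the inner face (x = -6 mm) goes against the rack. Pinch it from above across its 62 mm width, on the narrow side edges, 20 mm below its top.
- rack: unfinished white tube rack, 320 g, standing loose on the board, a few mm short of the stop: 150 mm long (x -75 to +75), 48 mm wide, 80 mm tall. A blue end panel is already on its -x end (outer face x = -87 mm); the +x end is open. Origin: centre of its underside. It slides at 1 to 3 N till it meets the stop. The fitted loose panel has the rack's axes, its origin at x = +81 mm, y = z = 0.
- rack_mouth (a point): the middle of the rack's open end face, at its lower edge: x = +75 mm, y = 0, z = 0 in the rack's axes; the axes are the rack's. The panel's inner face bears here.
- board: fixed plywood board, 300 mm (x) by 140 mm (y), top 18 mm above the bench. Origin: centre of its underside. A rigid hardwood stop, 110 mm wide, 80 mm tall, stands on its -x end, its face at x = -100 mm looking along +x. With the rack butted, the rack's origin is at x = -13 mm and the fitted panel's at x = +68 mm. The push is along the board's -x.
- jar: a bystander: amber glass jar with a blue cap, 60 mm across and 85 mm tall, standing upright. Origin: centre of the underside.
- full_rack: a bystander: a finished rack of the same kind with both end panels (174 x 62 x 90 mm), with capped tubes up to 108 mm tall. Origin: centre of the underside, x along its length.
- driver: a bystander: screwdriver with a red handle, 190 mm long, lying on the bench along its x.
- screw_dish: a bystander: round white dish of screws, 76 mm across, 16 mm tall. Origin: centre of the underside.
Not all that is in view belongs to the job. There is more than one size of the panel; the one meant has the size given above.

How it is judged:
By the outcome, as a careful person would: the job done as asked, in the order asked, and still so for the second after the job is handed in, while the arm keeps its last pose, push and grip.
It also fails if it takes over 45 s, if anything falls off the work surface, if the arm or the gripper's body presses on something with over 40 N, if the wrist force passes 120 N, or if a joint passes its speed limit or range.

ROBOT

A 6-joint arm with a two-finger parallel gripper is mounted at the origin on the work surface. World frame = base frame: x ahead of the robot, y to its left, z up, the work surface at z = 0. Lengths are in m, angles in rad, forces in N, time in s.
With the tool pointing down it reaches from about 0.35 to 0.85 m from the base axis. Payload 8.1 kg.
Tool frame: the origin (TCP) lies between the finger pads; the fingertips stand tips_ahead ahead of it and the grasp point (between the pads) lies 8 mm behind it (tips_ahead is the distance from the TCP to the fingertips, in m); z points along the fingers, x is the direction in which the jaws open and shut, and the axes are right-handed (so a half turn about z gives the same grasp; the last joint's range is limited). The gripper opens to 93 mm and grips with 3 to 60 N. Pads are 15 mm wide; open, the fingers measure 128 mm over their backs; the gripper's body (75 mm by 188 mm) begins 65 mm behind the grasp point.
Start: joints at [-1.273, 0.13, 1.488, -0, 1.523, -0.085], TCP at [0.224, -0.557, 0.23] pointing down, gripper open.
Joint ranges: [-2.96, 2.96], [-0.89, 2.26], [0.02, 2.5], [-1.34, 4.48], [0, 2.73], [-2.66, 2.66]. Speed limits (rad/s): [2.39, 2.39, 2.79, 3.14, 3.14, 3.14].

INTERFACE

Orientations are given as a rotation vector (axis times angle).
In Python, from plant import * gives the robot as it stands.
- The arm moves only by the tool play_rows, never from a script. Its argument "increments" is a list that holds one entry, the list of rows, each a list of 4 numbers: the shift along the tool's x, y, z in cm, then the turn about the tool's z in rad. A call has 1 to 5 rows; each row is the pose to reach, as a shift and turn from the pose measured when the call began, along the tool's axes at that moment; what a row does not reach only later rows make up. A row lasts 1/10 s, in which the tool goes at most 50 mm and 8.59 degrees, less where a joint would pass 70% of its speed; a pose out of reach is approached as far as the arm can. A call with a gripper value outside its range is refused whole. "jaw" is the finger opening in cm, from 0 to 9.3, set as the call begins (left out, the last holds). The fingers move at their own pace and stop on an object; "squeeze" is the grip in N (left out, the last holds). Time passes only in rows, so rows that repeat a pose let the fingers close. It gives the time, the measured TCP pose, the force and the opening at its end, in the units of the state.
- read_state(): the state, without advancing time (a new reading comes with each control period).
- read_camera(name): name is "side" or "top" or "wrist"; returns (picture, depth): 384x512x3 uint8, blue, green, red; 384x512 float32, m along the optical axis (not along the pixel's ray), 0 where there is no reading.
- camera_params(name): a dict with "K" (3x3 intrinsics, pixels), "k1" (the pictures are not rectified: a ray, as slopes to the right and down, at radius r is drawn at 1 + k1 r^2 times it, then the intrinsics apply), "eye" and "orientation" of the camera in the world. Camera axes: x right, y up, looking along -z (the intrinsics and any distortion apply to the point x, -y, -z); pixel columns grow to the right and rows downward; lengths in m; the calibration is good to about 2 mm. A picture is of the moment at which its call begins: read the wrist's pose just before it. camera_params takes no time and is no camera call; for the wrist camera it gives the pose at the moment of the call.
- close_job(): hands the job in, once; it reports no verdict.
The state is a dict: "t": time; "q": joint angles; "dq": joint speeds; "joint_torque": joint torques, N m; "tool_pos": TCP position; "orientation": TCP orientation; "force": force on the tool from outside, world axes, zero at the start; "wrist_torque": the same for the moment, N m; "opening": finger opening in m.
Only numpy, scipy, OpenCV 4.12 (cv2) and the standard library are available. Lean on these libraries where they do the work, as an engineer would, in place of code of your own. Each camera call takes 0.05 s, during which the arm holds its last target.

## Working session

There is one attempt and no reset: what is moved stays moved. The work goes in short steps, Python scripts to look and compute and a tool call to move; the robot and the scene stay as the last step left them, time stands still between calls to the robot, and variables do not carry over. Pictures are saved under pics/ and viewed, and the job is handed in when it is done.

Besides the shell and the picture viewer there is one more tool, called after "Request:" as name(argument=value, ...) on one line, values as JSON. play_rows: Moves the arm, as the interface text tells. Its arguments: {"type":"object","properties":{"increments":{"type":"array"},"jaw":{"type":"number"},"squeeze":{"type":"number"}},"required":["increments"]}

```bash
ls; mkdir -p pics; python3 - <<'E'
from plant import *
import cv2
s=read_state();print(s)
for n in("side","top","wrist"):
    p=camera_params(n);print(n,p)
    im,d=read_camera(n)
    cv2.imwrite(f"pics/{n}0.png",im)
    import numpy as np
    np.save(f"pics/{n}0.npy",d)
E
```

```text
pics
{'t': 0.0, 'q': array([-1.27338006e+00,  1.31153924e-01,  1.48921538e+00,  1.41512642e-05,
        1.52300512e+00, -8.53704024e-02]), 'dq': array([-3.38465187e-04, -5.11329521e-04,  4.27381601e-05,  3.52101087e-04,
        1.26724287e-04,  3.32822334e-03]), 'joint_torque': array([-6.61243648e-04, -5.59838462e+01, -4.91757810e+01,  7.66322413e-02,
        3.49272473e-02, -9.42815541e-05]), 'tool_pos': array([ 0.22399202, -0.5560566 ,  0.22862685]), 'orientation': array([-2.60251827e+00,  1.75766793e+00,  2.16264181e-03]), 'force': array([-0.35335533,  1.21837958, -0.80353367]), 'wrist_torque': array([-0.00138808, -0.02402879,  0.03229939]), 'opening': 0.09316378810267303}
side {'K': array([[407.58919867,   0.        , 251.5998019 ],
       [  0.        , 407.58919867, 195.04066881],
       [  0.        ,   0.        ,   1.        ]]), 'k1': -0.1304595192397945, 'eye': array([ 0.55743374, -0.81100931,  0.80389009]), 'orientation': array([ 0.85305948, -0.00425311, -0.05663304])}
top {'K': array([[446.32220873,   0.        , 257.5714632 ],
       [  0.        , 446.32220873, 191.67909124],
       [  0.        ,   0.        ,   1.        ]]), 'k1': -0.07565893504828285, 'eye': array([0.43413213, 0.01100323, 1.3528032 ]), 'orientation': array([ 0.12356356, -0.09475718, -1.55743617])}
wrist {'K': array([[312.19780513,   0.        , 261.26840372],
       [  0.        , 312.19780513, 188.92987782],
       [  0.        ,   0.        ,   1.        ]]), 'k1': 0.017337092414641347, 'eye': array([ 0.30068489, -0.52494577,  0.38298848]), 'orientation': array([-0.25864481,  0.17624356, -1.17816319])}
```

View pics/side0.png

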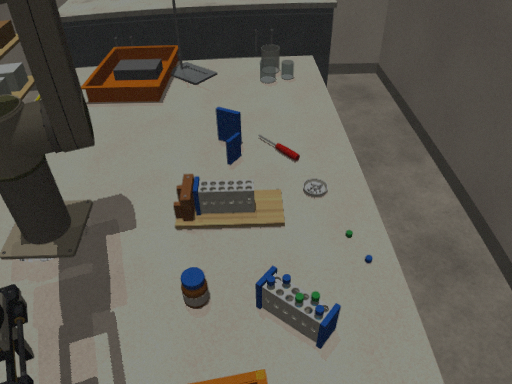

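View pics/top0.png

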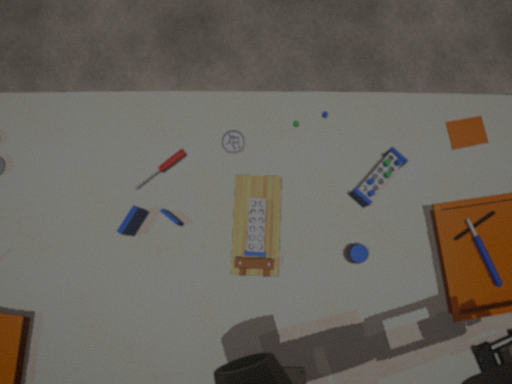

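View pics/wrist0.png

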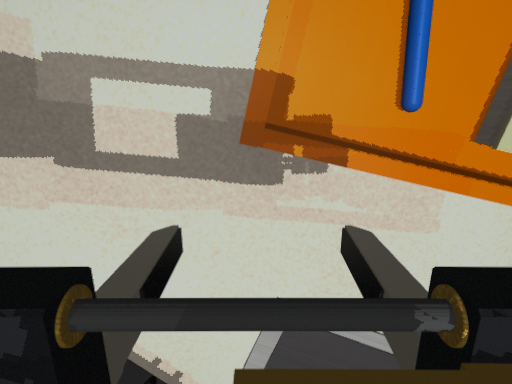

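The side view shows two loose blue panels, at (229,122) and (233,148). In the top view they are at (133,221) and (172,217). I'll zoom in and measure both.

```bash
cat > h.py <<'E'
import numpy as np, cv2
from scipy.spatial.transform import Rotation as R
def rays(P,uv):
    uv=np.atleast_2d(np.asarray(uv,float))
    K=P["K"]; xd=(uv[:,0]-K[0,2])/K[0,0]; yd=(uv[:,1]-K[1,2])/K[1,1]
    x,y=xd.copy(),yd.copy()
    for _ in range(20):
        f=1+P["k1"]*(x*x+y*y); x,y=xd/f,yd/f
    return np.c_[x,-y,-np.ones_like(x)]@R.from_rotvec(P["orientation"]).as_matrix().T
def onz(P,uv,z):
    r=rays(P,uv); e=np.asarray(P["eye"]); return e+r*((z-e[2])/r[:,2])[:,None]
def atdepth(P,uv,d):
    return np.asarray(P["eye"])+rays(P,uv)*np.atleast_1d(d)[:,None]
def proj(P,X):
    X=np.atleast_2d(X); c=(X-P["eye"])@R.from_rotvec(P["orientation"]).as_matrix()
    x=c[:,0]/-c[:,2]; y=-c[:,1]/-c[:,2]; f=1+P["k1"]*(x*x+y*y)
    return np.c_[x*f*P["K"][0,0]+P["K"][0,2], y*f*P["K"][1,1]+P["K"][1,2]]
def blue(im):
    h=cv2.cvtColor(im,cv2.COLOR_BGR2HSV)
    return cv2.inRange(h,(100,120,40),(130,255,255))
E
python3 - <<'E'
from plant import *
from h import *
for n,(x0,y0,x1,y1) in dict(top=(100,190,300,290),side=(160,90,310,240)).items():
    im=cv2.imread(f"pics/{n}0.png");d=np.load(f"pics/{n}0.npy");P=camera_params(n)
    cv2.imwrite(f"pics/{n}0z.png",cv2.resize(im[y0:y1,x0:x1],None,fx=4,fy=4,interpolation=cv2.INTER_CUBIC))
    m=blue(im)
    k,l,st,c=cv2.connectedComponentsWithStats(m)
    for i in range(1,k):
        if st[i,4]<30: continue
        v,u=np.where((l==i)&(d>0))
        if len(u)==0: print(n,st[i],'nod');continue
        X=atdepth(P,np.c_[u,v],d[v,u])
        print(n,st[i],X.min(0).round(3),X.max(0).round(3),X.mean(0).round(3))
E
```

```text
top [391 148  16  16  91] [ 0.694 -0.393  0.082] [ 0.744 -0.349  0.112] [ 0.716 -0.37   0.096]
top [354 188  17  16  83] [ 0.581 -0.286  0.064] [ 0.624 -0.24   0.096] [ 0.602 -0.263  0.089]
top [118 206  20  27 172] [0.489 0.371 0.114] [0.562 0.42  0.133] [0.525 0.396 0.126]
top [161 209  18  15  74] [0.519 0.261 0.07 ] [0.558 0.311 0.098] [0.538 0.285 0.09 ]
top [474 237  28  49 300] [ 0.347 -0.689  0.016] [ 0.489 -0.613  0.037] [ 0.417 -0.65   0.029]
top [350 245  18  17 247] [ 0.417 -0.276  0.076] [ 0.462 -0.227  0.092] [ 0.44  -0.251  0.085]
top [245 252  20   4  53] [0.432 0.015 0.104] [0.44  0.068 0.113] [0.436 0.043 0.108]
side [217 107  24  57 969] [0.489 0.257 0.005] [0.566 0.427 0.131] [0.531 0.354 0.073]
side [193 177   7  38 166] [0.43  0.006 0.023] [0.443 0.074 0.112] [0.437 0.025 0.087]
side [365 255   7   8  40] [ 0.862 -0.177  0.003] [ 0.883 -0.154  0.018] [ 0.87  -0.17   0.014]
side [181 267  23  23 412] [ 0.417 -0.279  0.074] [ 0.466 -0.225  0.091] [ 0.442 -0.255  0.085]
side [256 266  21  43 331] [ 0.58  -0.295  0.003] [ 0.627 -0.238  0.114] [ 0.6   -0.277  0.08 ]
side [283 274   7  10  62] [ 0.638 -0.294  0.095] [ 0.651 -0.275  0.112] [ 0.644 -0.287  0.107]
side [316 305   8  11  72] [ 0.694 -0.375  0.099] [ 0.709 -0.358  0.112] [ 0.701 -0.368  0.108]
side [317 304  23  44 462] [ 0.7   -0.398  0.001] [ 0.748 -0.347  0.095] [ 0.721 -0.379  0.065]
```

View pics/top0z.png

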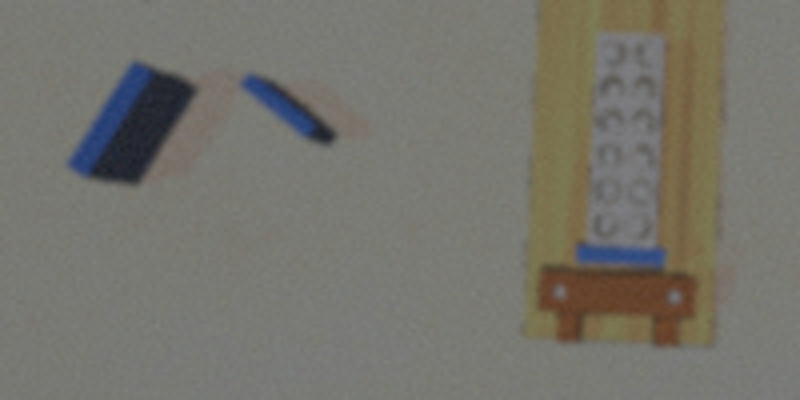

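View pics/side0z.png

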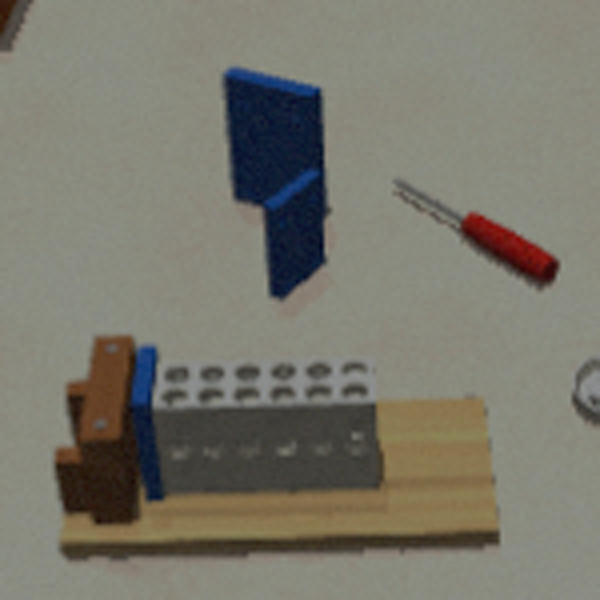

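The near panel at about (0.538, 0.286) is 90 mm tall with a 63 mm top edge, so it is the target. The far one is about 130 mm tall and is the decoy. Next I'll refine the poses of the panel, board and rack.

```bash
python3 - <<'E'
import plant
from plant import *
from h import *
print([n for n in dir(plant) if not n.startswith('_')])
try: print(plant.tips_ahead)
except Exception as e: print(e)
s=read_state(); M=R.from_rotvec(s["orientation"]).as_matrix(); print("tool axes\n",M.round(3), "yaw x",np.degrees(np.arctan2(M[1,0],M[0,0])))
P=camera_params("wrist"); print("cam in tool",(M.T@(P["eye"]-s["tool_pos"])).round(3), "look in tool",(M.T@R.from_rotvec(P["orientation"]).as_matrix()@[0,0,-1]).round(3))
im=cv2.imread("pics/top0.png");d=np.load("pics/top0.npy");P=camera_params("top")
m=blue(im);k,l,st,c=cv2.connectedComponentsWithStats(m)
for i,z in ((0,.09),(0,.108),(0,.13)):
    pass
def rect(sel,z):
    v,u=np.where(sel); X=onz(P,np.c_[u,v],z)[:,:2].astype(np.float32)
    r=cv2.minAreaRect(X*1000); print(z,r, "boxmm", cv2.boxPoints(r).round(0).tolist())
for i in range(1,k):
    x,y=st[i,:2]
    if (x,y)==(161,209): rect(l==i,.09)
    if (x,y)==(118,206): rect(l==i,.13)
    if (x,y)==(245,252): rect(l==i,.108)
# rack white top & board
h=cv2.cvtColor(im,cv2.COLOR_BGR2HSV)
bd=cv2.inRange(h,(15,70,60),(32,255,255)); bd[:,:200]=0;bd[:,300:]=0
v,u=np.where(bd[160:290]>0);v+=160; 
k2,l2,s2,_=cv2.connectedComponentsWithStats(bd); print(s2[s2[:,4]>100])
# height based: top cloud
vv,uu=np.mgrid[165:285,225:290]; X=atdepth(P,np.c_[uu.ravel(),vv.ravel()],d[165:285,225:290].ravel())
for lo,hi in((.01,.03),(.09,.105),(.105,.115)):
    s_=X[(X[:,2]>lo)&(X[:,2]<hi)]; r=cv2.minAreaRect((s_[:,:2]*1000).astype(np.float32)); print(lo,hi,len(s_),s_[:,2].mean(),r)
E
```

```text
['IKError', 'camera_params', 'close_job', 'read_camera', 'read_state', 'tips_ahead']
0.011
tool axes
 [[ 0.374 -0.928 -0.   ]
 [-0.928 -0.374  0.001]
 [-0.001 -0.    -1.   ]] yaw x -68.0665496257961
cam in tool [-0.001 -0.083 -0.154] look in tool [0.    0.291 0.957]
0.13 ((523.8545532226562, 394.2779235839844), (16.864669799804688, 83.00874328613281), 60.265316009521484) boxmm [[484.0, 408.0], [556.0, 366.0], [564.0, 381.0], [492.0, 422.0]]
0.09 ((539.0247802734375, 285.37689208984375), (60.00798034667969, 10.536235809326172), 51.71182632446289) boxmm [[516.0, 265.0], [525.0, 259.0], [562.0, 306.0], [553.0, 312.0]]
0.108 ((436.0118408203125, 41.40142059326172), (53.0533447265625, 7.250826835632324), 86.63572692871094) boxmm [[431.0, 15.0], [438.0, 15.0], [441.0, 68.0], [434.0, 68.0]]
[[     0      0    512    384 193652]
 [   232    175     49    101   2825]
 [   244    268     20      8    130]]
0.01 0.03 3372 0.019207283980580758 ((522.69580078125, 29.475223541259766), (161.7220916748047, 300.9499206542969), 88.25985717773438)
0.09 0.105 1015 0.09845684812928761 ((493.65838623046875, 41.08849334716797), (109.05148315429688, 197.4507598876953), 88.22594451904297)
0.105 0.115 101 0.10855070047452822 ((472.11822509765625, 33.34296798706055), (73.60501098632812, 160.19760131835938), 81.86454772949219)
```

Request:
play_rows(increments=[[[-3,-3.1,0.1,0],[-6,-6.2,0.2,0],[-9,-9.3,0.3,0],[-12,-12.4,0.4,0],[-15,-15.6,0.5,0]]], jaw=9.3)

```text
t: 0.65
tool_pos: [0.3129, -0.357, 0.2237]
orientation: [-2.602, 1.758, 0.002]
force: [0.9, 1.0, 0.4]
opening: 0.0929
```

Request:
play_rows(increments=[[[-3,-3.1,0.1,0],[-6,-6.2,0.2,0],[-9,-9.3,0.3,0],[-12,-12.4,0.4,0],[-15,-15.6,0.5,0]]])

```text
t: 1.15
tool_pos: [0.4019, -0.158, 0.2189]
orientation: [-2.602, 1.759, 0.002]
force: [0.9, -1.3, 0.0]
opening: 0.0932
```

Request:
play_rows(increments=[[[-3,-3.1,0.1,0],[-6,-6.2,0.2,0],[-9,-9.3,0.3,0],[-12,-12.4,0.4,0],[-15,-15.6,0.5,0]]])

```text
t: 1.65
tool_pos: [0.491, 0.0412, 0.214]
orientation: [-2.602, 1.759, 0.002]
force: [1.3, 0.5, 0.3]
opening: 0.0932
```

Request:
play_rows(increments=[[[-2.8,-3.1,0.3,0.15],[-5.6,-6.2,0.6,0.3],[-8.4,-9.3,0.9,0.45],[-11.2,-12.4,1.2,0.6],[-14.1,-15.4,1.4,0.75]]])

```text
t: 2.15
tool_pos: [0.5816, 0.2311, 0.1995]
orientation: [1.777, -2.59, -0.002]
force: [0.8, -0.9, 0.7]
opening: 0.093
```

Request:
play_rows(increments=[[[0,0,0,0.05]]])

```text
t: 2.25
tool_pos: [0.5817, 0.2352, 0.1975]
orientation: [1.708, -2.635, -0.005]
force: [-1.0, -1.1, 0.0]
opening: 0.0928
```

```bash
python3 - <<'E'
from plant import *
from h import *
s=read_state();P=camera_params("wrist");im,d=read_camera("wrist");print(s["tool_pos"],s["q"],P["eye"],P["orientation"])
M=R.from_rotvec(s["orientation"]).as_matrix();print(np.degrees(np.arctan2(M[1,0],M[0,0])))
cv2.imwrite("pics/w1.png",im);np.save("pics/w1.npy",d)
import pickle;pickle.dump(P,open("pics/w1.pkl","wb"))
E
```

```text
[0.58166813 0.2352008  0.19751346] [0.30100924 0.221704   1.44479266 0.00265914 1.47753998 2.29192796] [0.65757871 0.20264988 0.35149281] [-0.19206707  0.29735944 -1.97340468]
-114.08565169112114
```

View pics/w1.png

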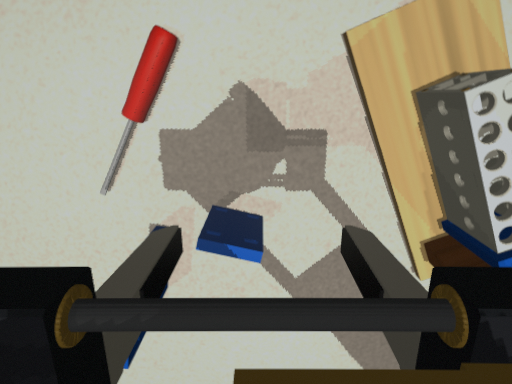

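The panel is at (231,233), with its −38° face toward the camera and no obvious slots. I'll enhance the contrast.

```bash
python3 - <<'E'
from h import *
im=cv2.imread("pics/w1.png")[195:275,185:285]
g=np.clip(im.astype(float)*2.5,0,255).astype(np.uint8)
a=cv2.resize(g,None,fx=7,fy=7,interpolation=cv2.INTER_CUBIC);cv2.imwrite("pics/w1z.png",a)
s=cv2.imread("pics/side0.png");
b=np.hstack([cv2.resize(np.clip(s[100:170,205:250].astype(float)*2.5,0,255).astype(np.uint8),None,fx=8,fy=8,interpolation=cv2.INTER_CUBIC),cv2.resize(np.clip(s[280:350,300:345].astype(float)*2.5,0,255).astype(np.uint8),None,fx=8,fy=8,interpolation=cv2.INTER_CUBIC)]);cv2.imwrite("pics/s0e.png",b)
E
```

```text
(no output)
```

View pics/w1z.png

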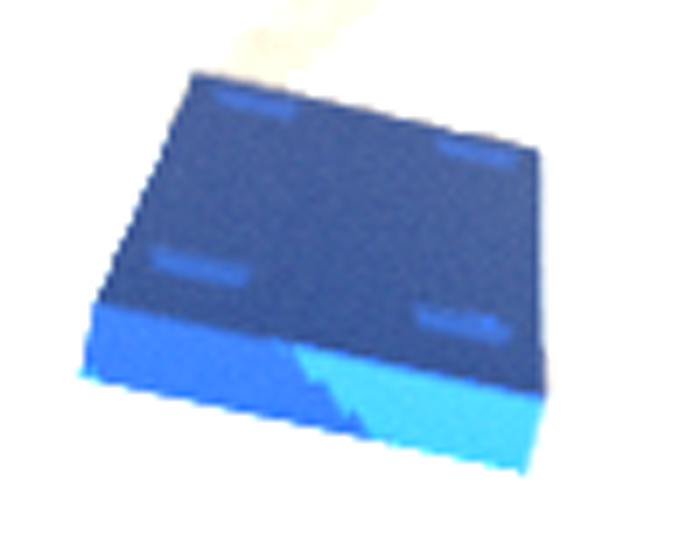

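View pics/s0e.png

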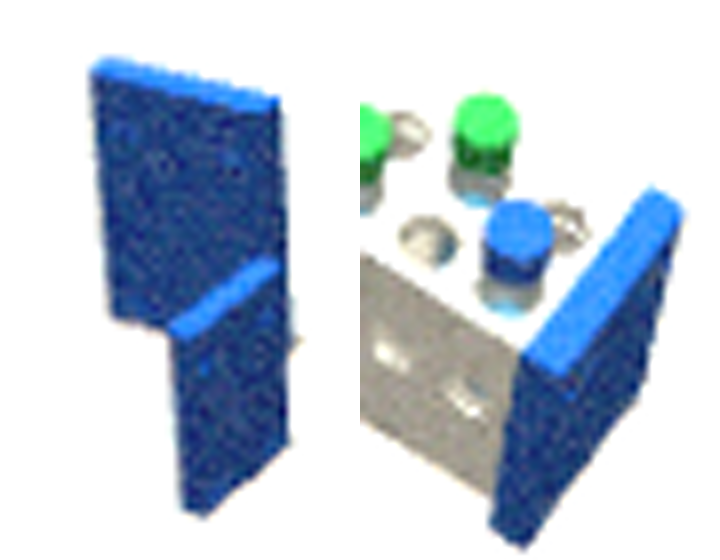

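This face has four visible slots. I'll measure the top from this view, then turn to the grasp yaw and look at the other face.

```bash
python3 - <<'E'
from h import *
import pickle;P=pickle.load(open("pics/w1.pkl","rb"))
z=np.array([(93,305),(543,393),(525,470),(83,375)])/7+[185-.4,195-.4]
X=onz(P,z,.09);print(X.round(4),X.mean(0))
w=X[1]-X[0];print(np.linalg.norm(w),np.degrees(np.arctan2(-w[1],-w[0])),np.linalg.norm(X[2]-X[3]),np.linalg.norm(X[3]-X[0]))
w=X[2]-X[3];print(np.degrees(np.arctan2(-w[1],-w[0])))
b=np.array([(193,72),(540,150)])/7+[184.6,194.6];B=onz(P,b,0);print("bottom",B)
# tall panel height from side cam
from plant import camera_params
S=camera_params("side");d=np.load("pics/side0.npy")
im=cv2.imread("pics/side0.png");m=blue(im);v,u=np.where(m[100:170,205:245]>0);v+=100;u+=205
Y=atdepth(S,np.c_[u,v],d[v,u]);print("tall max",np.percentile(Y[Y[:,1]>.34,2],[90,99,100]), "short",np.percentile(Y[(Y[:,1]<.32),2],[90,99,100]))
E
```

```text
[[0.5646 0.3082 0.09  ]
 [0.5287 0.2594 0.09  ]
 [0.5191 0.2663 0.09  ]
 [0.556  0.3141 0.09  ]] [0.54210665 0.28702083 0.09      ]
0.06055415402068699 53.648825959998135 0.06037430895843951 0.010391413681458154
52.31324011668125
bottom [[0.56451517 0.30874407 0.        ]
 [0.52725505 0.26041943 0.        ]]
tall max [0.12658337 0.12995227 0.1314802 ] short [0.09226533 0.80389009 0.80389009]
```

Request:
play_rows(increments=[[[0,0,-0.5,-0.15],[0,0,-1,-0.3],[0,0,-1.5,-0.45],[0,0,-2,-0.6],[0,0,-2.5,-0.75]]])

```text
t: 2.8
tool_pos: [0.5811, 0.2328, 0.2227]
orientation: [2.56, -1.818, -0.005]
force: [-0.9, 0.2, 0.3]
opening: 0.0932
```

Request:
play_rows(increments=[[[0,0,0,-0.15],[0,0,0,-0.3],[0,0,0,-0.45],[0,0,0,-0.6],[0,0,0,-0.75]]])

```text
t: 3.3
tool_pos: [0.5808, 0.232, 0.2226]
orientation: [3.049, -0.754, -0.007]
force: [0.0, -0.4, 0.6]
opening: 0.0931
```

Request:
play_rows(increments=[[[0,0,0,-0.15],[0,0,0,-0.3],[0,0,0,-0.45],[0,0,0,-0.6],[0,0,0,-0.75]]])

```text
t: 3.8
tool_pos: [0.5806, 0.2313, 0.2225]
orientation: [-3.114, -0.415, 0.007]
force: [-0.1, 1.0, -0.2]
opening: 0.0929
```

Request:
play_rows(increments=[[[-1.3,-2.4,0,-0.13],[-2.6,-4.8,0,-0.26],[-3.9,-7.2,0,-0.39],[-5.2,-9.6,0,-0.52],[-6.3,-11.8,0,-0.65]]])

```text
t: 4.3
tool_pos: [0.4879, 0.3287, 0.2228]
orientation: [-2.812, -1.396, 0.007]
force: [-0.2, -0.2, -0.6]
opening: 0.0928
```

Request:
play_rows(increments=[[[0,0,0,0]]])

```text
t: 4.4
tool_pos: [0.486, 0.3301, 0.2229]
orientation: [-2.806, -1.406, 0.007]
force: [-0.2, -0.4, 0.5]
opening: 0.0932
```

```bash
cat >w.py <<'E'
import sys,pickle
from plant import *
from h import *
def snap(n):
    s=read_state();P=camera_params("wrist");im,d=read_camera("wrist")
    M=R.from_rotvec(s["orientation"]).as_matrix();print(s["tool_pos"].round(4),s["q"].round(3),"yaw",np.degrees(np.arctan2(M[1,0],M[0,0])).round(2),"F",s["force"].round(2),"open",s["opening"],"t",s["t"])
    cv2.imwrite(f"pics/{n}.png",im);np.save(f"pics/{n}.npy",d);pickle.dump((P,s),open(f"pics/{n}.pkl","wb"))
    return im,d,P,s
E
python3 - <<'E'
from w import *
im,d,P,s=snap("w2")
c=proj(P,[.541,.286,.06])[0].astype(int);print(c)
x0,y0=c-[55,45];g=np.clip(im[max(y0,0):y0+90,x0:x0+110].astype(float)*2.5,0,255).astype(np.uint8)
print(x0,y0);cv2.imwrite("pics/w2z.png",cv2.resize(g,None,fx=6,fy=6,interpolation=cv2.INTER_CUBIC))
E
```

```text
[0.486  0.3301 0.2229] [ 0.508  0.104  1.529  0.003  1.513 -0.421] yaw 53.22 F [-0.17 -0.42  0.51] open 0.0931807196182814 t 4.4
[258 236]
203 191
```

View pics/w2.png

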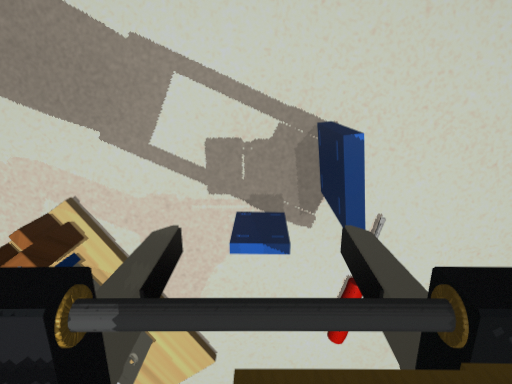

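View pics/w2z.png

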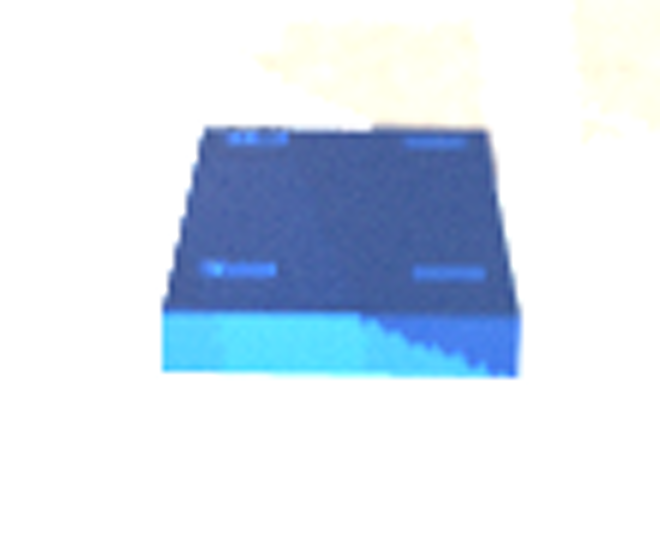

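Both faces carry the same four slots, so they look equivalent. I'll use the smaller rotation, with the −38° face as the outer one. Next I'll refine the grasp pose.

```bash
python3 - <<'E'
from h import *
import pickle;P,s=pickle.load(open("pics/w2.pkl","rb"))
z=np.array([(163,313),(519,313),(518,375),(163,372)])/6+[203-.4,191-.4]
X=onz(P,z,.09);print(X.round(4),X.mean(0).round(4))
for a,b in((0,1),(3,2)):
    w=X[b]-X[a];print(np.linalg.norm(w),np.degrees(np.arctan2(w[1],w[0])))
im=cv2.imread("pics/w2.png");m=blue(im)[205:258,225:296];v,u=np.where(m>0);d=np.load("pics/w2.npy")[205:258,225:296]
Y=atdepth(P,np.c_[u+225,v+205],d[v,u]);Y=Y[Y[:,2]>.086];print(len(Y),Y.mean(0));r=cv2.minAreaRect((Y[:,:2]*1000).astype(np.float32));print(r)
c=X.mean(0);M=R.from_rotvec(s["orientation"]).as_matrix()
print("delta tool cm",(M.T@(np.r_[c[:2],.062]-s["tool_pos"])*100).round(2))
E
```

```text
[[0.518  0.2678 0.09  ]
 [0.554  0.316  0.09  ]
 [0.5633 0.3091 0.09  ]
 [0.5267 0.2609 0.09  ]] [0.5405 0.2884 0.09  ]
0.0601392978725914 53.327269595355986
0.060577614638493225 52.794987851408614
714 [0.53876147 0.28985035 0.09263242]
((485.5477294921875, 333.45751953125), (60.327537536621094, 155.99087524414062), 50.7309684753418)
delta tool cm [-0.02  6.93 16.06]
```

Request:
play_rows(increments=[[[0,3.4,1,0],[0,6.9,3,0],[0,6.9,7,0],[0,6.9,9,0],[0,6.9,9,0]]])

```text
t: 4.95
tool_pos: [0.5397, 0.2846, 0.1281]
orientation: [-2.813, -1.395, 0.019]
force: [-0.6, -0.1, 0.1]
opening: 0.0932
```

```bash
python3 - <<'E'
from w import *
im,d,P,s=snap("w3")
M=R.from_rotvec(s["orientation"]).as_matrix()
print("delta tool cm",(M.T@(np.r_[.5405,.2878,.065]-s["tool_pos"])*100).round(2))
E
```

```text
[0.5397 0.2846 0.1281] [ 4.010e-01  2.360e-01  1.557e+00  1.000e-03  1.360e+00 -5.210e-01] yaw 52.77 F [-0.57 -0.15  0.07] open 0.09320209579683286 t 4.95
delta tool cm [ 0.37 -0.09  6.31]
```

View pics/w3.png

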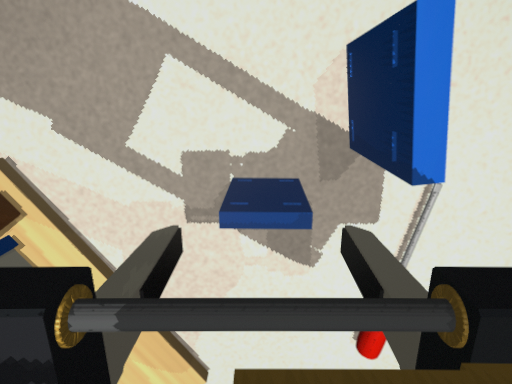

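```bash
python3 - <<'E'
from h import *
import pickle;P,s=pickle.load(open("pics/w3.pkl","rb"))
im=cv2.imread("pics/w3.png");m=blue(im)[170:240,210:325]
h=cv2.cvtColor(im,cv2.COLOR_BGR2HSV)[170:240,210:325,2]
b=(m>0)
for v in range(36,62,3):
    uu=np.where(b[v])[0]; print(v+170,uu.min()+210 if len(uu) else 0,uu.max()+210 if len(uu) else 0,h[v,55])
X=onz(P,[(219.5,212),(312.5,212),(312.5,229),(219.5,229)],.09);print(X.round(4),X.mean(0).round(4),np.linalg.norm(X[1]-X[0]))
w=X[2]-X[3];print(np.degrees(np.arctan2(w[1],w[0])),np.linalg.norm(w),np.linalg.norm(X[0]-X[3]))
M=R.from_rotvec(s["orientation"]).as_matrix();print(M.round(4)); print((M.T@(X.mean(0)-s["tool_pos"])*100).round(2))
E
```

```text
206 222 308 74
209 221 310 75
212 219 311 111
215 219 311 126
218 220 311 125
221 220 311 125
224 220 311 113
227 220 310 111
230 0 0 149
[[0.5184 0.2676 0.09  ]
 [0.5553 0.3166 0.09  ]
 [0.5653 0.3097 0.09  ]
 [0.5278 0.2599 0.09  ]] [0.5417 0.2884 0.09  ] 0.06126854676217485
53.05884559629678 0.06228837266628732 0.012176044628012491
[[ 0.605   0.7961 -0.0118]
 [ 0.7962 -0.6051 -0.0039]
 [-0.0102 -0.007  -0.9999]]
[ 0.47 -0.05  3.81]
```

Request:
play_rows(increments=[[[0.4,-0.05,1.5,0],[0.4,-0.05,3,0],[0.4,-0.05,4.8,0],[0.4,-0.05,6.3,0],[0.4,-0.05,6.3,0]]])

```text
t: 5.5
tool_pos: [0.5404, 0.2882, 0.0647]
orientation: [-2.812, -1.397, 0.021]
force: [-0.8, 0.3, 0.4]
opening: 0.0929
```

```bash
python3 - <<'E'
from w import *
im,d,P,s=snap("w4")
print(R.from_rotvec(s["orientation"]).as_matrix().round(4))
E
```

```text
[0.5404 0.2882 0.0647] [ 4.060e-01  3.090e-01  1.594e+00  1.000e-03  1.252e+00 -5.170e-01] yaw 52.83 F [-0.76  0.26  0.38] open 0.0929063527910501 t 5.5
[[ 0.6042  0.7967 -0.0127]
 [ 0.7968 -0.6043 -0.0042]
 [-0.011  -0.0075 -0.9999]]
```

View pics/w4.png

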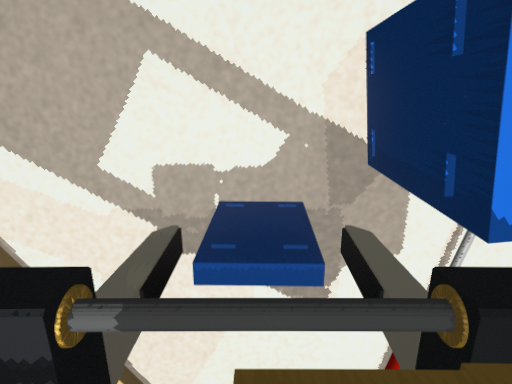

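Request:
play_rows(increments=[[[0,0,0,0],[0,0,0,0],[0,0,0,0],[0,0,0,0],[0,0,0,0]]], jaw=5, squeeze=40)

```text
t: 6.05
tool_pos: [0.5416, 0.2887, 0.0669]
orientation: [-2.812, -1.397, 0.016]
force: [-0.2, -0.9, 1.6]
opening: 0.0615
```

Request:
play_rows(increments=[[[0,0,0,0],[0,0,-0.5,0],[0,0,-1.5,0],[0,0,-3,0],[0,0,-4.5,0]]])

```text
t: 6.55
tool_pos: [0.5423, 0.289, 0.1136]
orientation: [-2.812, -1.397, 0.015]
force: [0.2, -0.5, -0.7]
opening: 0.0618
```

```bash
python3 - <<'E'
from w import *
im,d,P,s=snap("w5")
print(R.from_rotvec(s["orientation"]).as_matrix().round(4))
E
```

```text
[0.5423 0.289  0.1136] [ 4.060e-01  2.580e-01  1.559e+00  1.000e-03  1.334e+00 -5.170e-01] yaw 52.83 F [ 0.17 -0.45 -0.69] open 0.06177222007389902 t 6.55
[[ 0.6042  0.7968 -0.0095]
 [ 0.7968 -0.6042 -0.0029]
 [-0.008  -0.0058 -1.    ]]
```

View pics/w5.png

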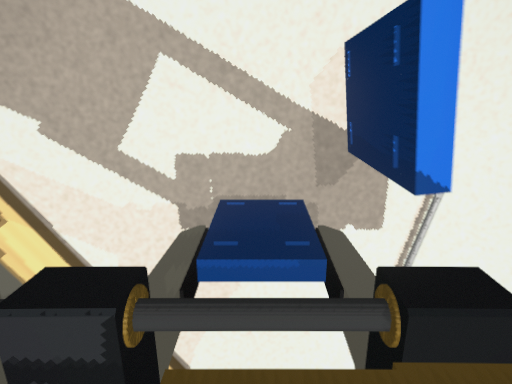

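The panel is held, with the opening at 61.8 mm. Now I'll measure the board and rack.

```bash
python3 - <<'E'
from plant import *
from h import *
P=camera_params("top");im=cv2.imread("pics/top0.png");h=cv2.cvtColor(im,cv2.COLOR_BGR2HSV)
# white rack top
w=((h[...,1]<45)&(h[...,2]>80)).astype(np.uint8); w[:, :240]=0;w[:,275:]=0;w[:190]=0;w[265:]=0
w=cv2.morphologyEx(w,cv2.MORPH_CLOSE,np.ones((7,7)))
k,l,st,_=cv2.connectedComponentsWithStats(w);i=1+st[1:,4].argmax();print(st[i])
def rect(sel,z,n):
    v,u=np.where(sel);X=onz(P,np.c_[u,v],z)[:,:2]*1000
    r=cv2.minAreaRect(X.astype(np.float32));print(n,np.round(r[0],1),np.round(r[1],1),round(r[2],2),cv2.boxPoints(r).round(0).tolist())
rect(l==i,.098,"racktop")
bd=cv2.inRange(h,(10,60,40),(35,255,255));bd[:,:225]=0;bd[:,290:]=0;bd[:165]=0;bd[285:]=0
bd=cv2.morphologyEx(bd,cv2.MORPH_OPEN,np.ones((3,3)))
b=bd>0
# board edges: per-row extremes between rows 180..245
rows=np.arange(180,246,3);L=[];Rr=[]
for v in rows:
    uu=np.where(b[v])[0];L.append((uu.min()-.5,v));Rr.append((uu.max()+.5,v))
for E in(L,Rr):
    X=onz(P,E,.018);p=np.polyfit(X[:,0],X[:,1],1);print("edge y(x=.5)",np.polyval(p,.5),"slope deg",np.degrees(np.arctan(p[0])))
cols=np.arange(238,278,4);T=[];B=[]
for u in cols:
    vv=np.where(b[:,u])[0];T.append((u,vv.min()-.5));B.append((u,vv.max()+.5))
for E,z in((T,.018),(B,.018)):
    X=onz(P,E,z);print(X.round(4)[:,:2].tolist())
cv2.imwrite("pics/mask.png",np.hstack([cv2.resize(bd[160:290,220:295],None,fx=4,fy=4),cv2.resize((l==i)[160:290,220:295].astype(np.uint8)*255,None,fx=4,fy=4)]))
E
```

```text
[ 244  198   23   60 1056]
racktop [508.9  41. ] [165.7  61.4] 0.55 [[426.0, 71.0], [426.0, 9.0], [592.0, 11.0], [591.0, 72.0]]
edge y(x=.5) 0.10961030868993828 slope deg -1.7381119558400169
edge y(x=.5) -0.02916772405726739 slope deg -1.513499801333026
[[0.6732, 0.0968], [0.6733, 0.0846], [0.6734, 0.0725], [0.6704, 0.0603], [0.6706, 0.0481], [0.6707, 0.036], [0.6708, 0.0238], [0.6709, 0.0117], [0.671, -0.0005], [0.6711, -0.0126]]
[[0.3735, 0.0916], [0.3707, 0.0797], [0.3738, 0.0679], [0.374, 0.0561], [0.3741, 0.0443], [0.3743, 0.0325], [0.3715, 0.0207], [0.3687, 0.0088], [0.3718, -0.0029], [0.3719, -0.0147]]
```

View pics/mask.png

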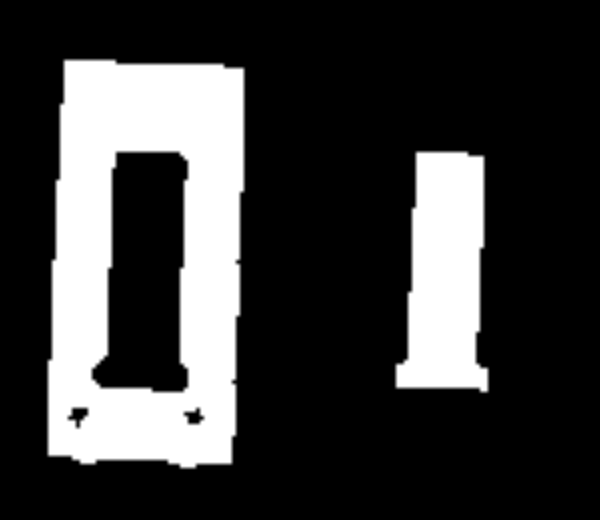

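```bash
python3 - <<'E'
from plant import *
from h import *
P=camera_params("top");im=cv2.imread("pics/top0.png").astype(float)
sat=(im.max(2)-im.min(2))/(im.max(2)+1); 
L=[];Rr=[]
from scipy.ndimage import gaussian_filter
b=gaussian_filter(sat,.6)
for v in range(202,248):
    r=b[v]; thr=.5*(r[238:242].mean()+.08)
    # scan from board inwards
    u=236
    while r[u]>thr:u+=1
    L.append((u-1+(r[u-1]-thr)/(r[u-1]-r[u]),v))
    thr=.5*(r[272:276].mean()+.08);u=277
    while r[u]>thr:u-=1
    Rr.append((u+1-(r[u+1]-thr)/(r[u+1]-r[u]),v))
for E in(L,Rr):
    X=onz(P,E,.098);p=np.polyfit(X[:,0],X[:,1],1)
    k=abs(X[:,1]-np.polyval(p,X[:,0]))<.002;p=np.polyfit(X[k,0],X[k,1],1);print("rack y(.5)",np.polyval(p,.5),"y(.59)",np.polyval(p,.59),np.degrees(np.arctan(p[0])),k.sum())
T=[]
for u in range(251,264):
    c=b[:,u];thr=.5*(c[190:194].mean()+.08);v=190
    while c[v]>thr:v+=1
    T.append((u,v-1+(c[v-1]-thr)/(c[v-1]-c[v])))
X=onz(P,T,.098);print("mouth x",X[:,0].round(4),np.median(X[:,0]))
E
```

```text
rack y(.5) 0.06384044689226548 y(.59) 0.06158535758791138 -1.4353341076609898 46
rack y(.5) 0.013385796167096835 y(.59) 0.010372117549386918 -1.9178508024999779 46
mouth x [0.5938 0.5938 0.5935 0.5934 0.5935 0.5935 0.5933 0.5936 0.5935 0.593
 0.5927 0.5926 0.5928] 0.5934531298444231
```

Request:
play_rows(increments=[[[-1.5,2.2,-0.5,-0.04],[-3,4.4,-1,-0.1],[-4.5,6.7,-1.5,-0.17],[-6,9,-1.5,-0.24],[-7.5,11.2,-1.5,-0.3]]])

```text
t: 7.1
tool_pos: [0.589, 0.1614, 0.1335]
orientation: [-2.57, -1.805, 0.005]
force: [-0.1, -0.1, -0.8]
opening: 0.0619
```

```bash
cat > dl.py <<'E'
import sys
from w import *
def dl(x,y,z,yaw):
    s=read_state();M=R.from_rotvec(s["orientation"]).as_matrix();c=np.degrees(np.arctan2(M[1,0],M[0,0]))
    print("at",s["tool_pos"].round(4),"yaw",c.round(2),"tilt",M[:,2].round(4),"F",s["force"].round(1),"delta cm",(M.T@(np.array([x,y,z])-s["tool_pos"])*100).round(2),"turn",round(-np.radians(yaw-c),3))
if __name__=="__main__": dl(*map(float,sys.argv[1:]))
E
python3 dl.py .635 .035 .12 88.35
```

```text
at [0.589  0.1614 0.1335] yaw 70.18 tilt [-3.2e-03 -7.0e-04 -1.0e+00] F [-0.1 -0.1 -0.8] delta cm [-10.33   8.61   1.34] turn -0.317
```

Request:
play_rows(increments=[[[-2.5,2.1,0.2,-0.07],[-5,4.2,0.5,-0.14],[-7.5,6.3,0.9,-0.21],[-9.5,7.9,1.2,-0.27],[-10.3,8.6,1.3,-0.317]]])

```text
t: 7.6
tool_pos: [0.6358, 0.0327, 0.121]
orientation: [-2.253, -2.189, 0.004]
force: [-0.6, 0.3, -0.0]
opening: 0.0616
```

Request:
play_rows(increments=[[[0,0,0,0],[0,0,0,0]]])

```text
t: 7.8
tool_pos: [0.6362, 0.0325, 0.1218]
orientation: [2.255, 2.187, -0.003]
force: [0.2, 0.1, -1.0]
opening: 0.0619
```

```bash
python3 dl.py .635 .035 .12 88.35; python3 - <<'E'
from w import *
snap("w6")
im,d=read_camera("side");cv2.imwrite("pics/s6.png",cv2.resize(im[130:240,160:310],None,fx=5,fy=5,interpolation=cv2.INTER_CUBIC))
E
```

```text
at [0.6362 0.0325 0.1218] yaw 88.24 tilt [-0.0012 -0.0012 -1.    ] F [ 0.2  0.1 -1. ] delta cm [ 0.24 -0.13  0.18] turn -0.002
[0.6362 0.0325 0.1218] [-2.900e-02  3.010e-01  1.493e+00 -1.000e-03  1.349e+00 -1.568e+00] yaw 88.24 F [ 0.17  0.07 -1.04] open 0.0619051046716612 t 7.8
```

View pics/w6.png

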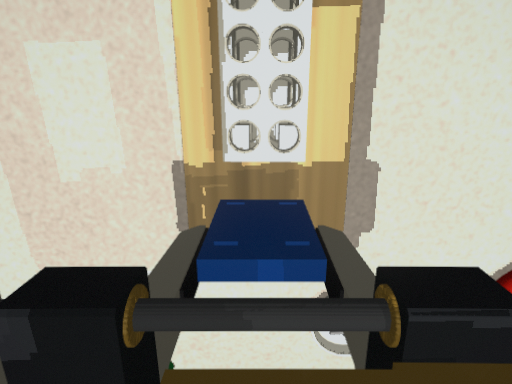

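View pics/s6.png

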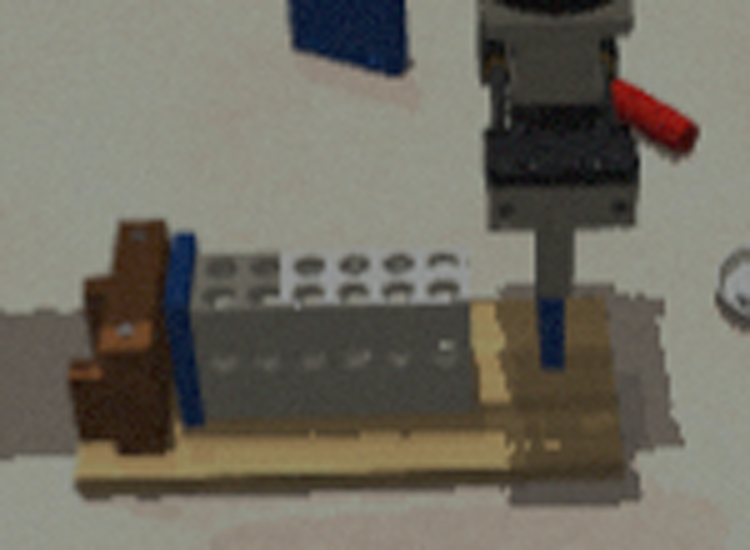

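The wrist view shows the rack mouth at row 161, columns 223–307, and the panel below it at columns 198–325. I'll compute the offsets.

```bash
cat > meas.py <<'E'
import sys
from w import *
def meas(n):
    P,s=pickle.load(open(f"pics/{n}.pkl","rb"));im=cv2.imread(f"pics/{n}.png").astype(float)
    from scipy.ndimage import gaussian_filter
    sat=gaussian_filter((im.max(2)-im.min(2))/(im.max(2)+1),.6)
    M=R.from_rotvec(s["orientation"]).as_matrix()
    # mouth: last row where col 265 is low sat
    vm=int(np.where((sat[:int(sys.argv[2]),265]<.25))[0].max());print("mouth row",vm)
    L=[];Q=[]
    for v in range(max(vm-110,3),vm-4):
        u=265
        r=sat[v]
        a=[x for x in range(185,262) if r[x]>.3>=r[x+1]]; b=[x for x in range(275,360) if r[x]<=.3<r[x+1]]
        if a and b:
            # outermost transitions
            x=a[0];L.append((x+(r[x]-.3)/(r[x]-r[x+1]),v)); x=b[-1];Q.append((x+(.3-r[x])/(r[x+1]-r[x]),v))
    out=[]
    for E in(L,Q):
        X=onz(P,E,.098);p=np.polyfit(X[:,0],X[:,1],1)
        for _ in range(3):
            k=abs(X[:,1]-np.polyval(p,X[:,0]))<.0012;p=np.polyfit(X[k,0],X[k,1],1)
        print("edge y(.59)",np.polyval(p,.59).round(4),"deg",np.degrees(np.arctan(p[0])).round(2),k.sum());out.append(p)
    T=[]
    for u in range(230,300,3):
        c=sat[:,u];v=vm+6
        while c[v]>.3:v-=1
        T.append((u,v+(.3-c[v])/(c[v+1]-c[v])))
    X=onz(P,T,.098);p=np.polyfit(X[:,1],X[:,0],1);print("mouth x at y.036",np.polyval(p,.036).round(4),"deg",-np.degrees(np.arctan(p[0])).round(2))
    return P,s,M,im
if __name__=="__main__":
    P,s,M,im=meas(sys.argv[1])
    m=blue(im.astype(np.uint8))>0
    zt=s["tool_pos"][2]+.024   # panel top
    h=cv2.cvtColor(im.astype(np.uint8),cv2.COLOR_BGR2HSV)[...,2]
    for v in range(250,290,3):
        uu=np.where(m[v,185:340])[0];print(v,uu.min()+185 if len(uu) else 0,uu.max()+185 if len(uu) else 0,h[v,225],end=' | ')
    X=onz(P,[(198,261),(325.5,261),(325.5,280),(198,280)],zt);c=X.mean(0)
    print("\npanel top c",c.round(4),"tool",(M.T@(c-s["tool_pos"])).round(4),np.linalg.norm(X[1]-X[0]),np.linalg.norm(X[0]-X[3]))
E
python3 meas.py w6 175
python3 - <<'E'
import cv2
im=cv2.imread("pics/w6.png");cv2.imwrite("pics/w6z.png",cv2.resize(im[140:290,185:345],None,fx=5,fy=4))
E
```

```text
mouth row 161
edge y(.59) 0.0122 deg -1.86 106
edge y(.59) 0.0607 deg -1.73 106
mouth x at y.036 0.5941 deg -1.93
250 200 323 65 | 253 199 324 66 | 256 198 325 66 | 259 196 326 87 | 262 196 326 103 | 265 196 326 103 | 268 197 326 103 | 271 197 326 103 | 274 197 325 103 | 277 197 325 102 | 280 197 325 102 | 283 0 0 220 | 286 0 0 220 | 289 0 0 220 | 
panel top c [0.6361 0.0338 0.1458] tool [ 0.0013 -0.0002 -0.024 ] 0.059766127053140425 0.01020835710216104
```

View pics/w6z.png

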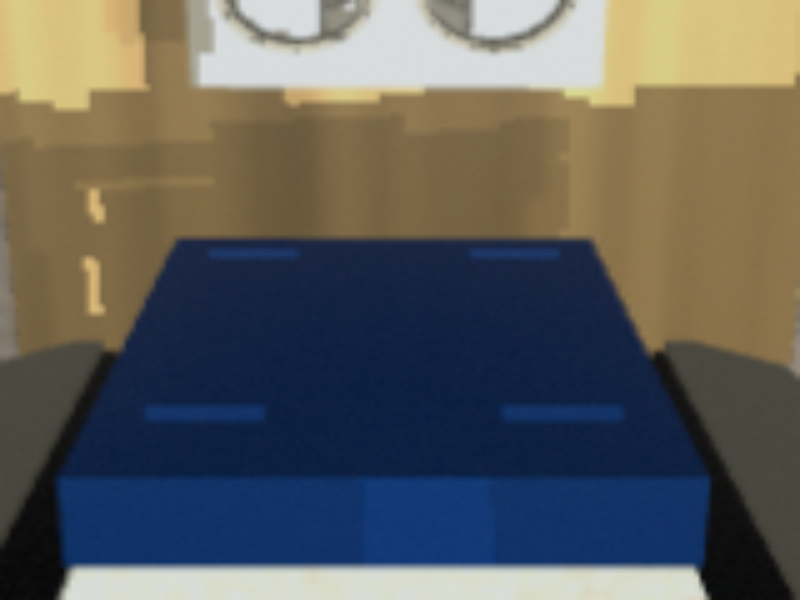

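Request:
play_rows(increments=[[[0.05,0,1,0],[0.1,0,2,0],[0.15,0,2.8,0],[0.15,0,3.2,0],[0.15,0,3.4,0]]])

```text
t: 8.4
tool_pos: [0.6352, 0.0351, 0.0864]
orientation: [-2.252, -2.188, 0.005]
force: [0.2, 0.2, -0.3]
opening: 0.0615
```

Request:
play_rows(increments=[[[0,0,0,0],[0,0,0,0]]])

```text
t: 8.6
tool_pos: [0.6353, 0.0351, 0.0865]
orientation: [-2.252, -2.188, 0.005]
force: [-1.0, -0.4, -1.1]
opening: 0.0619
```

Request:
play_rows(increments=[[[0,0,0.1,0],[0,0,0.1,0]]])

```text
t: 8.8
tool_pos: [0.6355, 0.035, 0.0857]
orientation: [-2.253, -2.188, 0.004]
force: [-0.3, -0.3, -0.2]
opening: 0.062
```

Request:
play_rows(increments=[[[0,0,0.1,0],[0,0,0.1,0]]])

```text
t: 9.0
tool_pos: [0.6355, 0.035, 0.0848]
orientation: [-2.253, -2.188, 0.004]
force: [-0.1, -0.4, -1.9]
opening: 0.0616
```

```bash
python3 dl.py .635 .035 .0845 88.2;python3 - <<'E'
from w import *
snap("w7")
im,d=read_camera("side");cv2.imwrite("pics/s7.png",im);cv2.imwrite("pics/s7z.png",cv2.resize(im[150:235,200:300],None,fx=7,fy=7,interpolation=cv2.INTER_CUBIC))
E
python3 meas.py w7 190
```

```text
at [0.6355 0.035  0.0848] yaw 88.33 tilt [-0.0025 -0.0011 -1.    ] F [-0.1 -0.4 -1.9] delta cm [ 0.   -0.05  0.03] turn 0.002
[0.6355 0.035  0.0848] [-2.500e-02  3.360e-01  1.521e+00 -1.000e-03  1.287e+00 -1.566e+00] yaw 88.33 F [-0.08 -0.36 -1.94] open 0.06155332161461971 t 9.0
mouth row 179
edge y(.59) 0.0123 deg -1.82 106
edge y(.59) 0.0605 deg -1.79 106
mouth x at y.036 0.594 deg -1.79
250 200 323 66 | 253 199 324 67 | 256 198 325 66 | 259 196 326 88 | 262 196 326 104 | 265 196 326 105 | 268 197 326 106 | 271 197 326 104 | 274 197 325 105 | 277 197 325 105 | 280 197 325 105 | 283 0 0 222 | 286 0 0 223 | 289 0 0 222 | 
panel top c [0.6354 0.0363 0.1088] tool [ 0.0013 -0.0002 -0.024 ] 0.05975908424094495 0.010197404979192236
```

View pics/s7z.png

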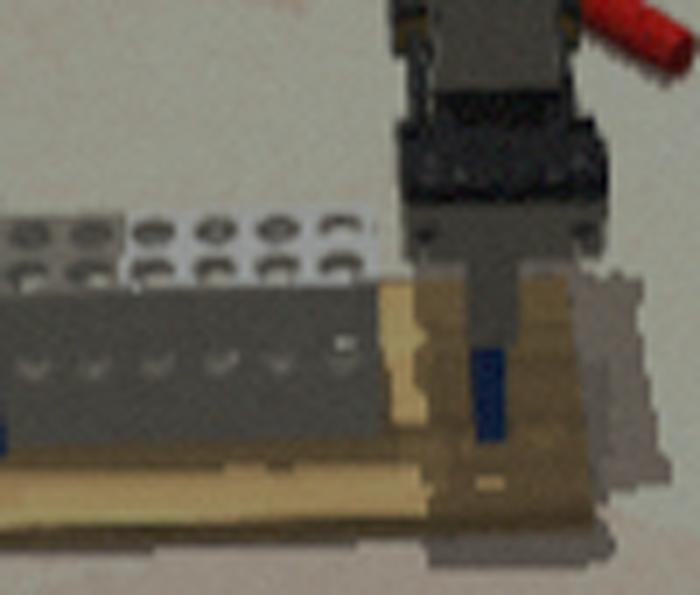

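View pics/w7.png

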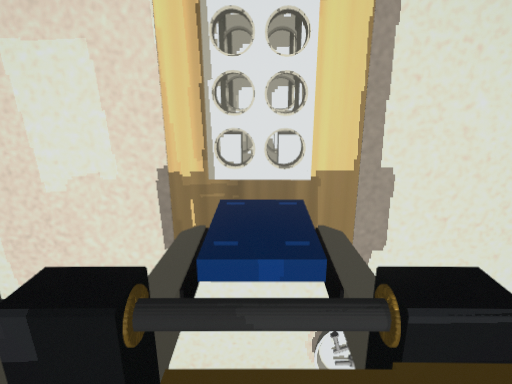

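Request:
play_rows(increments=[[[-0.08,0,0.1,0],[-0.08,0,0.1,0]]])

```text
t: 9.3
tool_pos: [0.6358, 0.0346, 0.0846]
orientation: [-2.253, -2.188, 0.002]
force: [-1.0, 1.1, 4.5]
opening: 0.0618
```

Request:
play_rows(increments=[[[0,0,0.1,0],[0,0,0.1,0]]])

```text
t: 9.5
tool_pos: [0.636, 0.0346, 0.0846]
orientation: [-2.253, -2.189, 0.002]
force: [-3.9, 0.4, 7.0]
opening: 0.0617
```

Request:
play_rows(increments=[[[0,0,0,0],[0,0,0,0]]])

```text
t: 9.7
tool_pos: [0.6361, 0.0345, 0.0846]
orientation: [-2.253, -2.189, 0.002]
force: [0.3, -0.5, 3.0]
opening: 0.0618
```

Request:
play_rows(increments=[[[0,-0.5,-0.02,0],[0,-1.1,-0.02,0],[0,-1.7,-0.02,0],[0,-2.3,-0.02,0],[0,-2.7,-0.02,0]]])

```text
t: 10.2
tool_pos: [0.6083, 0.0354, 0.0847]
orientation: [-2.253, -2.189, 0.002]
force: [0.2, -0.5, -1.3]
opening: 0.062
```

```bash
python3 dl.py .58 .036 .0846 88.2;python3 - <<'E'
from w import *
snap("w8")
E
python3 meas.py w8 200
```

```text
at [0.6083 0.0354 0.0847] yaw 88.34 tilt [-1.3e-03 -5.0e-04 -1.0e+00] F [ 0.2 -0.5 -1.3] delta cm [-0.02 -2.83  0.02] turn 0.002
[0.6083 0.0354 0.0847] [-2.600e-02  2.670e-01  1.605e+00 -1.000e-03  1.271e+00 -1.567e+00] yaw 88.34 F [ 0.22 -0.45 -1.3 ] open 0.06199864288467588 t 10.2
mouth row 199
edge y(.59) 0.0123 deg -1.86 106
edge y(.59) 0.0606 deg -1.78 106
mouth x at y.036 0.5773 deg 30.31
250 200 323 63 | 253 199 324 63 | 256 198 325 62 | 259 196 326 83 | 262 196 326 99 | 265 196 326 100 | 268 197 326 100 | 271 197 326 99 | 274 197 325 100 | 277 197 325 99 | 280 197 325 99 | 283 0 0 215 | 286 0 0 214 | 289 0 0 214 | 
panel top c [0.6082 0.0366 0.1087] tool [ 0.0013 -0.0002 -0.024 ] 0.059744567751161666 0.01020097318139728
```

View pics/w8.png

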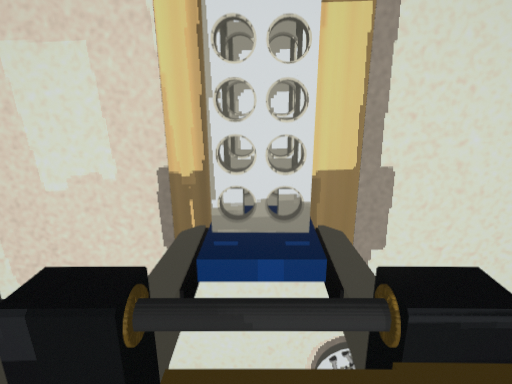

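Request:
play_rows(increments=[[[-0.03,-0.2,0,0],[-0.03,-0.4,0,0],[-0.03,-0.6,0,0],[-0.03,-0.8,0,0],[-0.03,-1,0,0]]])

```text
t: 10.75
tool_pos: [0.598, 0.0354, 0.0847]
orientation: [-2.253, -2.189, 0.002]
force: [0.2, -0.2, -1.5]
opening: 0.0617
```

Request:
play_rows(increments=[[[0,-0.15,0,0],[0,-0.3,0,0],[0,-0.4,0,0]]])

```text
t: 11.05
tool_pos: [0.594, 0.0355, 0.0848]
orientation: [-2.253, -2.189, 0.002]
force: [1.0, 0.3, -0.9]
opening: 0.0618
```

```bash
python3 dl.py .590 .036 .0846 88.2
```

```text
at [0.594  0.0355 0.0848] yaw 88.34 tilt [-1.3e-03 -5.0e-04 -1.0e+00] F [ 1.   0.3 -0.9] delta cm [ 0.04 -0.4   0.02] turn 0.003
```

Request:
play_rows(increments=[[[0,-0.1,0,0],[0,-0.2,0,0]]])

```text
t: 11.25
tool_pos: [0.592, 0.0355, 0.0848]
orientation: [-2.253, -2.189, 0.002]
force: [6.9, 0.5, -1.6]
opening: 0.0618
```

Request:
play_rows(increments=[[[0,-0.1,0,0],[0,-0.2,0,0]]])

```text
t: 11.45
tool_pos: [0.592, 0.0355, 0.0858]
orientation: [2.251, 2.187, 0.004]
force: [11.3, 0.5, -1.8]
opening: 0.062
```

Request:
play_rows(increments=[[[0,-0.1,0,0],[0,-0.2,0,0]]])

```text
t: 11.65
tool_pos: [0.592, 0.0355, 0.0869]
orientation: [2.249, 2.184, 0.009]
force: [11.5, -0.2, -2.4]
opening: 0.0621
```

```bash
python3 dl.py .592 .0355 .0846 88.2;python3 - <<'E'
from w import *
snap("w9")
im,d=read_camera("side");cv2.imwrite("pics/s9.png",im);cv2.imwrite("pics/s9z.png",cv2.resize(im[150:235,180:290],None,fx=7,fy=7,interpolation=cv2.INTER_CUBIC))
E
python3 dl.py .592 .0355 .0846 88.2
```

```text
at [0.592  0.0355 0.0869] yaw 88.33 tilt [ 8.4e-03 -7.0e-04 -1.0e+00] F [11.5 -0.2 -2.4] delta cm [-0.   -0.01  0.23] turn 0.002
[0.592  0.0355 0.0869] [-0.026  0.215  1.662 -0.     1.257 -1.568] yaw 88.33 F [11.49 -0.18 -2.43] open 0.06208038043478863 t 11.65
at [0.5921 0.0355 0.087 ] yaw 88.34 tilt [ 8.5e-03 -7.0e-04 -1.0e+00] F [ 8.9 -0.3 -1.8] delta cm [-0.   -0.01  0.24] turn 0.002
```

View pics/s9z.png

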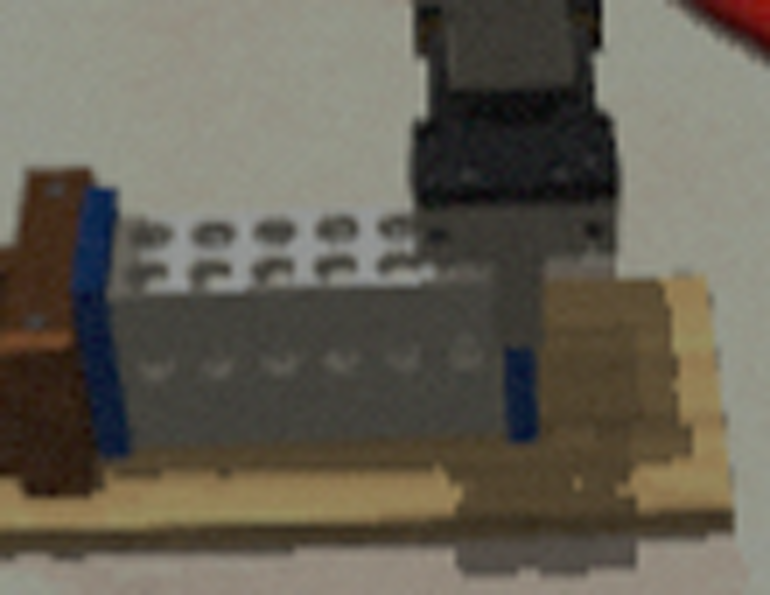

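View pics/w9.png

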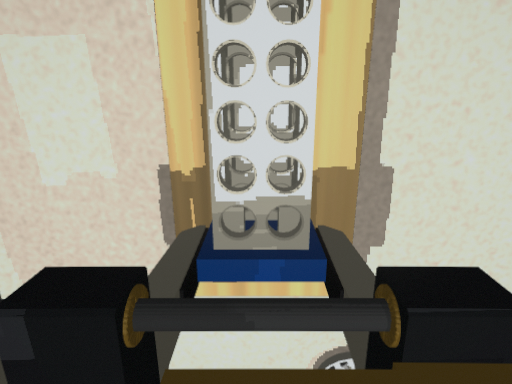

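The rack is butted at x = 0.592 and the push is about 10 N. The tool has crept up about 2 mm, taking the panel with it, so I'll ease off, reseat it downward and push again.

Request:
play_rows(increments=[[[0,0,0.1,0],[0,0,0.2,0],[0,0,0.3,0],[0,0,0.3,0]]])

```text
t: 12.15
tool_pos: [0.5922, 0.0355, 0.0847]
orientation: [2.249, 2.184, 0.009]
force: [-1.3, -1.3, 5.2]
opening: 0.0619
```

```bash
python3 dl.py .592 .0355 .0846 88.2
```

```text
at [0.5922 0.0355 0.0847] yaw 88.34 tilt [ 8.8e-03 -8.0e-04 -1.0e+00] F [-1.3 -1.3  5.2] delta cm [ 0.   -0.02  0.01] turn 0.002
```

Re-basing each call under load ratchets a small tool tilt, now 0.5°. I'll back off, check the panel's tilt in the hand, restore it, then push in one call and hold that target through camera calls.

Request:
play_rows(increments=[[[0,0.3,-0.1,0],[0,1,-0.3,0],[0,2,-0.6,0],[0,3,-0.6,0],[0,3,-0.6,0]]])

```text
t: 12.65
tool_pos: [0.6231, 0.0345, 0.0909]
orientation: [2.249, 2.184, 0.009]
force: [0.0, 0.6, -0.1]
opening: 0.0616
```

```bash
python3 dl.py .592 .0355 .0846 88.2; python3 - <<'E'
from w import *
snap("w10")
from scipy.ndimage import gaussian_filter
for n in("w5","w6","w7","w10"):
    im=cv2.imread(f"pics/{n}.png").astype(float);b=gaussian_filter(im[...,0]-im[...,2],.5)[:,245:275].mean(1)
    bl=gaussian_filter(im.sum(2)/3,.5)[:,245:275].mean(1)
    P,s=pickle.load(open(f"pics/{n}.pkl","rb"));M=R.from_rotvec(s["orientation"]).as_matrix()
    # bottom edge (upper rows): gradient max of blue-red near 190-215 ; top faces edges
    def peak(a,lo,hi):
        g=np.abs(np.diff(a))[lo:hi];i=g.argmax();w=g[max(i-1,0):i+2];return lo+.5+max(i-1,0)+(w*np.arange(len(w))).sum()/w.sum()
    print(n,"bottom",peak(b,190,212).round(2),"innertop",peak(bl,250,268).round(2),"outertop",peak(bl,272,290).round(2),"lean",M[:,2].round(4))
E
```

```text
at [0.6231 0.0345 0.0909] yaw 88.33 tilt [ 9.1e-03 -8.0e-04 -1.0e+00] F [ 0.   0.6 -0.1] delta cm [ 0.01 -3.12  0.6 ] turn 0.002
[0.6231 0.0345 0.0909] [-2.600e-02  2.880e-01  1.568e+00 -1.000e-03  1.277e+00 -1.568e+00] yaw 88.33 F [ 0.01  0.59 -0.09] open 0.06163844004939869 t 12.65
w5 bottom 199.31 innertop 258.85 outertop 280.9 lean [-0.0095 -0.0029 -1.    ]
w6 bottom 199.29 innertop 258.84 outertop 280.91 lean [-0.0012 -0.0012 -1.    ]
w7 bottom 199.18 innertop 258.83 outertop 280.91 lean [-0.0025 -0.0011 -1.    ]
w10 bottom 199.2 innertop 258.85 outertop 280.91 lean [ 9.1e-03 -8.0e-04 -1.0e+00]
```

View pics/w10.png

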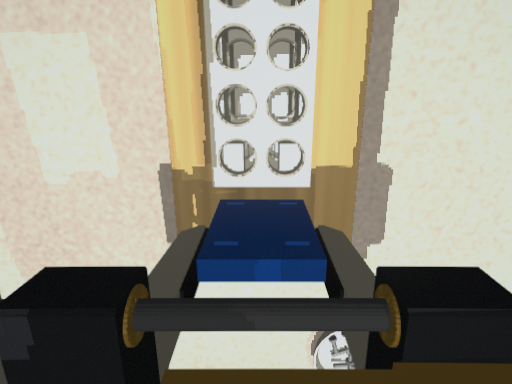

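Request:
play_rows(increments=[[[0,0,-1.5,0],[0,0,-3.5,0],[0,0,-5.5,0],[0,0,-7,0],[0,0,-7,0]]])

```text
t: 13.2
tool_pos: [0.6234, 0.0346, 0.1644]
orientation: [2.246, 2.182, 0.014]
force: [1.1, 0.0, -1.2]
opening: 0.0617
```

Request:
play_rows(increments=[[[0,0,4,0]]])

```text
t: 13.3
tool_pos: [0.6285, 0.0345, 0.1309]
orientation: [2.24, 2.176, 0.027]
force: [1.7, -0.2, -0.3]
opening: 0.0615
```

```bash
python3 dl.py .592 .0355 .0846 88.2; python3 -c "
from plant import *
read_camera('wrist');s=read_state();print(s['orientation'],s['tool_pos'])"
```

```text
at [0.6285 0.0345 0.1309] yaw 88.34 tilt [ 0.0254 -0.0012 -0.9997] F [ 1.7 -0.2 -0.3] delta cm [-0.   -3.76  4.53] turn 0.002
[2.24743891 2.18295407 0.01182635] [0.62266918 0.03457445 0.119457  ]
```

Request:
play_rows(increments=[[[0,0,0,0],[0,0,0,0],[0,0,-4,0]]])

```text
t: 13.65
tool_pos: [0.618, 0.0347, 0.1536]
orientation: [2.254, 2.189, -0.001]
force: [1.7, -0.3, -0.5]
opening: 0.0619
```

Request:
play_rows(increments=[[[0,0,0,0],[0,0,0,0],[0,0,0,0]]])

```text
t: 13.95
tool_pos: [0.6179, 0.0347, 0.1537]
orientation: [2.253, 2.189, -0.001]
force: [-0.0, 1.0, -1.3]
opening: 0.0622
```

Request:
play_rows(increments=[[[0,0,-2.2,0]]])

```text
t: 14.05
tool_pos: [0.6151, 0.0348, 0.1714]
orientation: [-2.25, -2.185, 0.01]
force: [0.6, -0.7, -0.8]
opening: 0.062
```

Request:
play_rows(increments=[[[0,0,0,0],[0,0,0,0],[0,0,0,0]]])

```text
t: 14.35
tool_pos: [0.6144, 0.0348, 0.1698]
orientation: [-2.249, -2.184, 0.012]
force: [-0.7, 0.2, 0.2]
opening: 0.0619
```

```bash
python3 dl.py .625 .0348 .0860 88.25
```

```text
at [0.6144 0.0348 0.1698] yaw 88.33 tilt [-1.020e-02 -3.000e-04 -9.999e-01] F [-0.7  0.2  0.2] delta cm [0.04 1.15 8.37] turn 0.001
```

Request:
play_rows(increments=[[[0,0.3,1.5,0],[0,0.6,3.5,0],[0,0.9,5,0],[0,1.1,5.8,0],[0,1.1,6,0]]])

```text
t: 14.85
tool_pos: [0.6238, 0.0344, 0.1074]
orientation: [-2.247, -2.182, 0.015]
force: [0.2, 0.1, -0.6]
opening: 0.0613
```

Request:
play_rows(increments=[[[0,0,0.7,0],[0,0,1.3,0],[0,0,1.8,0],[0,0,2.1,0],[0,0,2.1,0]]])

```text
t: 15.35
tool_pos: [0.6232, 0.0345, 0.086]
orientation: [-2.247, -2.182, 0.016]
force: [-0.5, -0.5, -0.7]
opening: 0.0614
```

```bash
python3 dl.py .625 .0345 .0850 88.25; python3 -c "
from w import *
snap('w11')"; python3 meas.py w11 195
```

```text
at [0.6232 0.0345 0.086 ] yaw 88.33 tilt [-1.400e-02 -2.000e-04 -9.999e-01] F [-0.5 -0.5 -0.7] delta cm [0.01 0.18 0.1 ] turn 0.001
[0.6232 0.0345 0.086 ] [-2.700e-02  3.150e-01  1.545e+00 -1.000e-03  1.296e+00 -1.568e+00] yaw 88.33 F [-0.47 -0.46 -0.71] open 0.06139255853814973 t 15.35
mouth row 189
edge y(.59) 0.0123 deg -1.61 106
edge y(.59) 0.0605 deg -1.62 106
mouth x at y.036 0.5869 deg -1.52
250 200 323 65 | 253 199 324 66 | 256 198 325 66 | 259 196 326 86 | 262 196 326 104 | 265 196 326 104 | 268 197 326 104 | 271 197 326 103 | 274 197 325 104 | 277 197 325 103 | 280 197 325 103 | 283 0 0 180 | 286 0 0 220 | 289 0 0 221 | 
panel top c [0.6234 0.0357 0.11  ] tool [ 0.0013 -0.0002 -0.024 ] 0.059791020046221006 0.010125055392756648
```

Request:
play_rows(increments=[[[0,-0.6,0.03,0],[0,-1.3,0.06,0],[0,-2,0.08,0],[0,-2.5,0.1,0],[0,-2.6,0.1,0]]])

```text
t: 15.9
tool_pos: [0.5967, 0.0353, 0.0858]
orientation: [-2.247, -2.182, 0.015]
force: [0.0, 0.3, -1.0]
opening: 0.0614
```

```bash
python3 dl.py .592 .0355 .0847 88.25
```

```text
at [0.5967 0.0353 0.0858] yaw 88.33 tilt [-1.360e-02 -2.000e-04 -9.999e-01] F [ 0.   0.3 -1. ] delta cm [ 0.01 -0.47  0.12] turn 0.001
```

Request:
play_rows(increments=[[[0,-0.1,0.12,0],[0,-0.25,0.16,0],[0,-0.4,0.2,0],[0,-0.52,0.22,0],[0,-0.62,0.22,0]]])

```text
t: 16.4
tool_pos: [0.5919, 0.0354, 0.0846]
orientation: [-2.249, -2.184, 0.012]
force: [8.4, 0.3, -0.5]
opening: 0.0618
```

```bash
python3 dl.py .592 .0355 .0847 88.25; python3 -c "
from w import *
for i in range(4):
    im,d=read_camera('side' if i==3 else 'wrist'); s=read_state();print(s['t'],s['force'].round(1),s['tool_pos'].round(4),s['orientation'].round(4))
cv2.imwrite('pics/s12z.png',cv2.resize(im[150:235,180:290],None,fx=7,fy=7,interpolation=cv2.INTER_CUBIC))"
```

```text
at [0.5919 0.0354 0.0846] yaw 88.33 tilt [-1.030e-02 -2.000e-04 -9.999e-01] F [ 8.4  0.3 -0.5] delta cm [ 0.01  0.01 -0.01] turn 0.001
16.45 [ 5.1 -0.1  3.5] [0.5919 0.0354 0.0846] [-2.2486 -2.1841  0.0116]
16.5 [ 5.7 -0.2  2.9] [0.5919 0.0354 0.0846] [-2.2485 -2.1839  0.0117]
16.55 [ 5.5 -0.1  3.2] [0.5919 0.0354 0.0846] [-2.2485 -2.1839  0.0118]
16.6 [6.2 0.3 2.6] [0.5919 0.0354 0.0846] [-2.2484 -2.1839  0.0118]
```

Request:
play_rows(increments=[[[0,-0.08,0.05,0],[0,-0.14,0.1,0],[0,-0.2,0.14,0],[0,-0.2,0.14,0]]])

```text
t: 17.0
tool_pos: [0.5919, 0.0354, 0.0846]
orientation: [-2.251, -2.186, 0.007]
force: [8.4, -0.5, 4.4]
opening: 0.0621
```

```bash
python3 dl.py .592 .0355 .0847 88.25; python3 -c "
from w import *
for i in range(5):
    im,d=read_camera('side' if i==3 else 'wrist'); s=read_state();print(s['t'],s['force'].round(1),s['tool_pos'].round(4),R.from_rotvec(s['orientation']).as_matrix()[:,2].round(4))
    if i==3:cv2.imwrite('pics/s13z.png',cv2.resize(im[150:235,180:290],None,fx=7,fy=7,interpolation=cv2.INTER_CUBIC))
cv2.imwrite('pics/w13.png',im)"
```

```text
at [0.5919 0.0354 0.0846] yaw 88.33 tilt [-5.7e-03 -2.0e-04 -1.0e+00] F [ 8.4 -0.5  4.4] delta cm [ 0.01  0.01 -0.01] turn 0.001
17.05 [ 7.6 -0.4  4.3] [0.5919 0.0354 0.0846] [-5.7e-03 -3.0e-04 -1.0e+00]
17.1 [8.  0.1 3.8] [0.592  0.0354 0.0846] [-5.7e-03 -3.0e-04 -1.0e+00]
17.15 [8.3 0.4 4. ] [0.5919 0.0354 0.0846] [-5.8e-03 -3.0e-04 -1.0e+00]
17.2 [ 7.8 -0.2  3.3] [0.592  0.0354 0.0846] [-5.7e-03 -3.0e-04 -1.0e+00]
17.25 [ 8.3 -0.8  4.5] [0.5919 0.0354 0.0846] [-5.7e-03 -3.0e-04 -1.0e+00]
```

View pics/s13z.png

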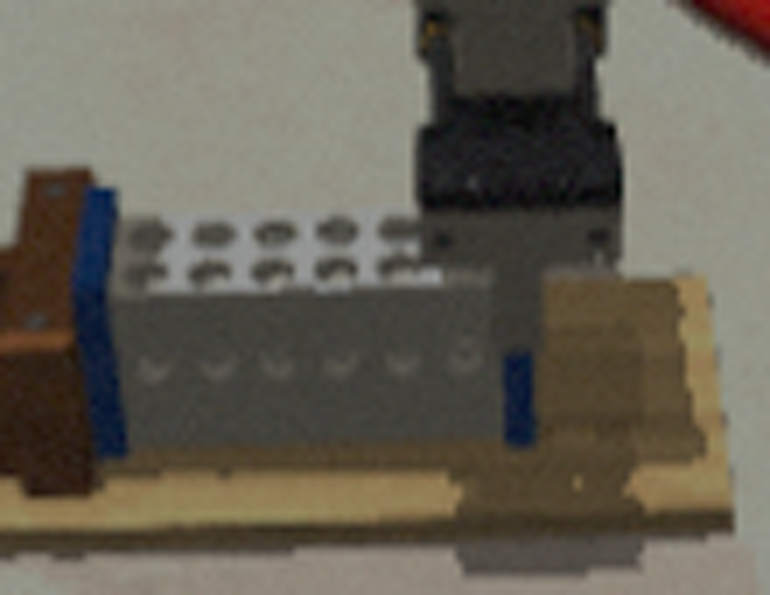

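View pics/w13.png

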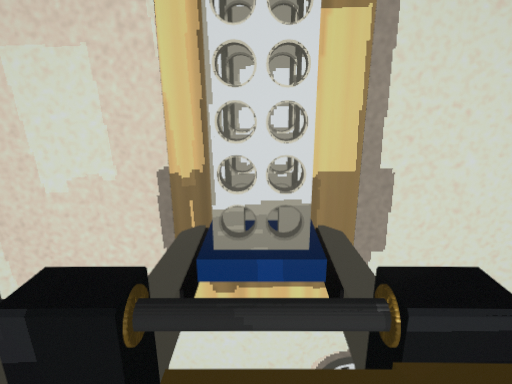

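The push is steady at about 8 N and within range. The panel is seated at z = 0.0846 and nearly vertical. I'll hold this target now.

```bash
python3 -c "
from w import *
F=[]
for i in range(76):
    im,d=read_camera('top' if i==75 else 'side' if i==74 else 'wrist'); s=read_state();F.append(np.r_[s['t'],s['force'],s['tool_pos'],s['opening']])
    if i==74:cv2.imwrite('pics/s14.png',im)
cv2.imwrite('pics/t14.png',im);F=np.array(F);print(F[0].round(4),F[-1].round(4));print(F[:,1].min(),F[:,1].max(),F[:,1].mean(),F[:,3].mean(),F[:,7].min())
M=R.from_rotvec(s['orientation']).as_matrix();print(M[:,2])"
```

```text
[17.3     8.613   0.771   4.8773  0.5919  0.0354  0.0846  0.0616] [21.05    9.228   1.0307  3.2746  0.592   0.0354  0.0846  0.0615]
7.231554567229249 9.539459708518452 8.185928550876174 3.9576248956722546 0.06124490431175505
[-5.71482244e-03 -2.51381678e-04 -9.99983639e-01]
```

View pics/s14.png

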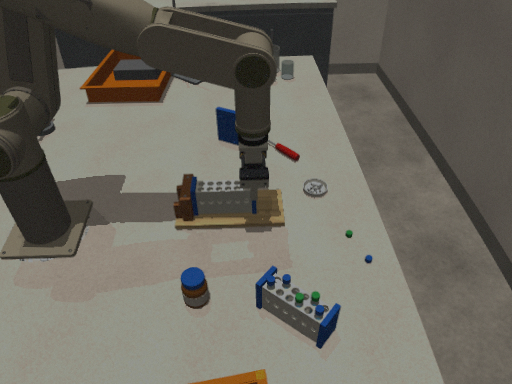

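View pics/t14.png

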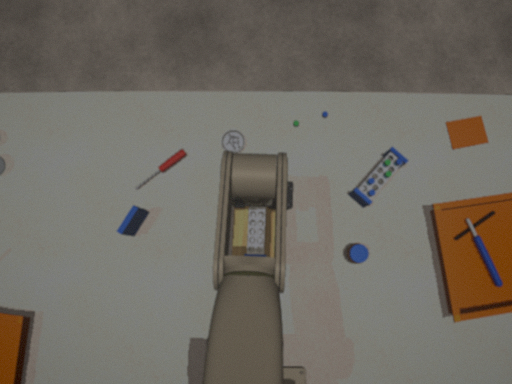

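```bash
python3 -c "
from plant import *
print(close_job());s=read_state();print(s['t'],s['force'],s['tool_pos'],s['opening'])"
```

```text
the job is handed in; nothing more can be done
None
the job is handed in; nothing more can be done
```

The 62 × 90 mm panel is seated on the board against the rack's open end, the rack is on the stop, and I handed in while still gripping and pushing. The last push ran 3.75 s at 7.2 to 9.5 N (mean 8.2 N), and the job closed at about 21 s of the 45 s. `close_job` reports no verdict, and no force reading came back after it.

**Last checks**
- **Rack on the stop:** the tool stopped at x = 0.592 m and did not advance under more force.
- **Seated:** tool height matched the level where the panel first touched the board, with about 4 N of downward load.
- **Upright:** the lean is about 0.1° or less, inferred from the tool tilt at the grasp. I did not measure it on the panel itself.
- **Square and central:** the last wrist measurement, about 3 cm before contact, put yaw within about 0.1° of the rack and the centre within about 0.5 mm.
- **Bystanders:** the jar, finished rack, screwdriver and screw dish look unmoved in the last side and top views.

**What went wrong or disagreed**
- **First push:** it butted the rack but lifted the tool and panel about 2 mm and tilted the tool about 0.5°. I backed off, corrected the tilt, reseated the panel and pushed again, so the final hold is from the second push.
- **Board position:** the board axis from the top camera differs by about 2 mm in x and y from the final panel position. I aligned to the rack, measured from the wrist camera, so the panel may sit slightly off the board's centre line.
- **Which face is out:** both faces show the same four slots, so I could not tell inner from outer. I used the face that needed less turning.

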